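# Shim the levelling table

### The job

The small square levelling table is low at the corner nearest the robot. Take the tall wedge (not the nearly flat one), slide it thin end first under the foot of that low corner until the bubble of the round level on top sits inside the ring, and leave the wedge there, flat on the worktop and carrying the foot.

Things in the scene. Friction and masses are not known exactly. Their poses are not given: they have to be found in the camera images.
- wedge: tall grey wedge, loose, 0.1 kg: taper 115 mm long, 34 wide, falling evenly (1 in 5) from 28 mm at the heel to 5 at the toe; upright grip block at the thick end, 36 long, 24 wide (y), 50 high. Origin: on the underside below the block's middle; x points to the toe (132 mm off), z up. The heel is 17 mm along x; the taper is 20 mm high at 57 mm. Lies at the left or the right, toe away from the robot
- thin_wedge: grey wedge of the same length, width and grip block, but nearly flat: its taper falls from 9 mm to 3 mm, too thin to lift the table; loose, not needed. Origin and axes as for the tall wedge. The two may lie either way round, one at the left, one at the right
- levelling_table: table fixed to the worktop: aluminium plate 136 mm square, 8 thick, set cornerwise; underside 34 mm up when level (21 at the low corner at the start), round level on it to 51 mm. U-shaped base, open to the low corner, 90 mm free between its rails. Origin: on the worktop under the pivot line; x is level and points from the low corner (tip at x = -121 mm) to the opposite one: the way to push
- tilt_plate (a joint): plate tilt about its pivot, rad: 0 level, -0.102 at the start (near corner down on its stop), positive: corner too high. Turns freely; about 2 N of weight on the foot. The level's pale bubble, 8 mm across, starts 12 mm off centre, away from the low corner, moves 1.2 mm per 0.01 rad, and is inside the dark ring (15 mm inside) within 0.03 rad
- low_foot (a point): lowest point of the round foot (12 mm across) under the low corner, 98 mm from the pivot line: 10 mm above the worktop at the start, 20 mm when the plate is level. Its x axis points along the push and tilts with the plate. The plate reaches 23 mm out beyond it towards the robot
There are look-alikes about, which are no part of the job. Leave any brown or pink look-alike of the wedge alone.

How it is judged:
By the outcome, as a careful person would: the job done as asked, in the order asked, and still so for the second after the job is handed in, with the robot touching nothing.
It also fails if it takes over 40 s, if anything falls off the work surface, if the arm or the gripper's body presses on something with over 40 N, if the wrist force passes 120 N, or if a joint passes its speed limit or range.

### The arm

A 6-joint arm with a two-finger parallel gripper is mounted at the origin on a cart in front of the work surface, level with it; the furniture and walls round the work are solid. World frame = base frame: x ahead of the robot, y to its left, z up, the work surface at z = 0. Lengths are in m, angles in rad, forces in N, time in s.
With the tool pointing down it reaches from about 0.425 to 0.95 m from the base axis. Payload 3.5 kg.
Tool frame: the origin (TCP) lies midway between the tips of the shut fingers; the grasp point (between the pads) lies 19 mm behind it; z points along the fingers, y is the direction in which the jaws open and shut (so a half turn about z gives the same grasp; the last joint's range is limited). The gripper opens to 85 mm and grips with 20 to 120 N. Pads are 22 mm wide; open, the fingers measure 114 mm over their backs; the gripper's body (76 mm by 85 mm) begins 54 mm behind the grasp point. The pads swing forward as they close: fully open they stand 13 mm farther back than shut.
Start: joints at [-1.388, 0.286, 1.577, -0, 1.279, -0.15], TCP at [0.221, -0.638, 0.231] pointing down, gripper open.
Joint ranges: [-2.77, 2.77], [-0.9, 2.22], [0.21, 2.48], [-1.53, 4.67], [0.24, 2.81], [-2.84, 2.84]. Speed limits (rad/s): [2.79, 2.79, 3.14, 3.14, 3.14, 3.14].

### API

Orientations are given as a unit quaternion [x, y, z, w].
In Python, from plant import ctrl gives the robot as it stands.
- The arm moves only by the tool apply_moves, never from a script. Its argument "moves" is a list that holds one entry, the list of rows, each a list of 7 numbers: the shift along the tool's x, y, z in m, then the turn, a rotation vector about the tool's x, y, z in degrees, then the gripper's target within -1 to 1 (shut at 1, half-way at 0, fully open at -1). In form: [[[tx, ty, tz, ax, ay, az, hand], ...]]. A call has 1 to 12 rows; each row shifts and turns the pose as measured when the row begins, along the tool's axes as they then stand; what a row does not reach is not made up. A row lasts 1/10 s, in which the tool goes at most 50 mm and 8.59 degrees, less where a joint would pass 70% of its speed; a pose out of reach is approached as far as the arm can. A call with a gripper value outside its range is refused whole. The fingers move at their own pace and stop on an object; "force" is the grip in N (left out, the last holds). Time passes only in rows, so rows that do not move let the fingers close. It gives the time, the measured TCP pose, the force and the opening at its end, in the units of the state.
- ctrl.get_state(): the state, without advancing time (a new reading comes with each control period).
- ctrl.read_camera(name): name is "scene" or "side" or "wrist"; returns the picture (400x640x3 uint8, red, green, blue); there is no depth.
- ctrl.get_calibration(name): a dict with "camera_matrix" (3x3 intrinsics, pixels), "cam_to_world" (4x4, takes a point from camera to world coordinates). Camera axes: x right, y up, looking along -z (the intrinsics and any distortion apply to the point x, -y, -z); pixel columns grow to the right and rows downward; lengths in m; the calibration is good to about 2 mm. A picture is of the moment at which its call begins: read the wrist's pose just before it. get_calibration takes no time and is no camera call; for the wrist camera it gives the pose at the moment of the call.
- ctrl.sign_off(): hands the job in, once; it reports no verdict.
The state is a dict: "time": time; "qpos": joint angles; "dq": joint speeds; "joint_efforts": joint torques, N m; "eef_pos": TCP position; "tcp_rot": TCP orientation; "contact_force": force on the tool from outside, world axes, zero at the start; "wrist_torque": the same for the moment, N m; "opening": opening from 0.0 (shut) to 1.0 (fully open).
Only numpy, scipy, OpenCV 4.12 (cv2) and the standard library are available. Lean on these libraries where they do the work, as an engineer would, in place of code of your own. Each camera call takes 0.05 s, during which the arm holds its last target. There are 200 camera calls.

## Working session

There is one attempt and no reset: what is moved stays moved. The work goes in short steps, Python scripts to look and compute and a tool call to move; the robot and the scene stay as the last step left them, time stands still between calls to the robot, and variables do not carry over. Pictures are saved under pics/ and viewed, about 8 in all and at most 12, crops included, and the job is handed in when it is done.

Besides the shell and the picture viewer there is one more tool, called after "Emit:" as name(argument=value, ...), one argument or row to a line, values as JSON. apply_moves: Moves the arm, as the interface text tells. Its arguments: {"type":"object","properties":{"moves":{"type":"array","items":{"type":"array","items":{"type":"array","items":{"type":"number"}}}},"force":{"type":"number"}},"required":["moves"]}

```bash
ls; mkdir -p pics
cat > h.py <<'E'
import numpy as np, cv2
from plant import ctrl
def snap(cam,name):
    im=ctrl.read_camera(cam); cv2.imwrite(f'pics/{name}.png',im[:,:,::-1]); return im
def ray(c,u,v):
    K=np.array(c['camera_matrix']);T=np.array(c['cam_to_world'])
    d=np.linalg.inv(K)@[u,v,1]; d=T[:3,:3]@[d[0],-d[1],-d[2]]; return T[:3,3],d
def onz(c,u,v,z):
    o,d=ray(c,u,v); return o+d*(z-o[2])/d[2]
def proj(c,p):
    K=np.array(c['camera_matrix']);T=np.array(c['cam_to_world'])
    q=T[:3,:3].T@(np.array(p)-T[:3,3]); q=K@[q[0],-q[1],-q[2]]; return q[:2]/q[2]
E
python3 - <<'E'
from h import *
a=snap('scene','s1');b=snap('side','d1')
for n in('scene','side'):
    c=ctrl.get_calibration(n);print(n,np.round(c['cam_to_world'],3).tolist(),np.round(c['camera_matrix'],1).tolist(),[k for k in c])
print(ctrl.get_state())
E
```

```text
pics
scene [[-0.591, 0.502, -0.631, -0.509], [-0.806, -0.38, 0.454, 0.807], [-0.012, 0.777, 0.629, 1.093], [0.0, 0.0, 0.0, 1.0]] [[425.8, 0.0, 317.4], [0.0, 425.8, 195.3], [0.0, 0.0, 1.0]] ['camera_matrix', 'cam_to_world']
side [[1.0, 0.026, -0.014, 0.514], [-0.028, 0.685, -0.728, -1.062], [-0.009, 0.728, 0.685, 1.126], [0.0, 0.0, 0.0, 1.0]] [[418.3, 0.0, 321.5], [0.0, 418.3, 198.0], [0.0, 0.0, 1.0]] ['camera_matrix', 'cam_to_world']
{'time': 0.1, 'qpos': array([-1.38799637e+00,  2.87134205e-01,  1.57801996e+00, -7.87657730e-06,
        1.27862402e+00, -1.50048070e-01]), 'dq': array([-0.00015566, -0.00078112, -0.0039611 , -0.00170127,  0.00155408,
       -0.00088296]), 'joint_efforts': array([ 3.04986188e-04, -4.07298911e+01, -2.93698257e+01, -1.55213052e-04,
        3.44088563e-03, -5.49170949e-07]), 'eef_pos': array([ 0.22043292, -0.63736264,  0.23005318]), 'tcp_rot': array([ 9.86182680e-01,  1.65657860e-01, -2.16639023e-05, -1.09255714e-03]), 'contact_force': array([-0.1076389 ,  0.59772718, -0.64408554]), 'wrist_torque': array([-0.02689748,  0.01133434, -0.03711572]), 'opening': 0.9988771430627249}
```

View pics/s1.png

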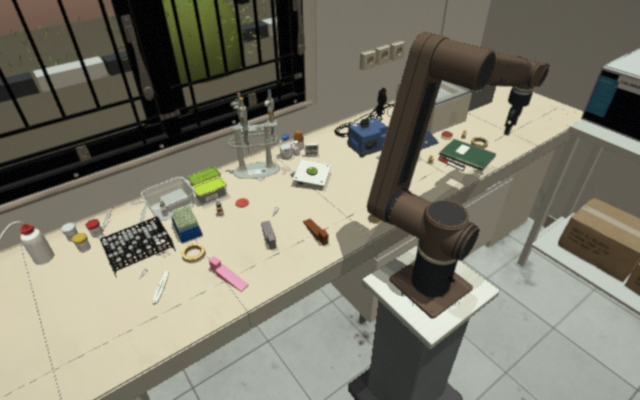

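View pics/d1.png

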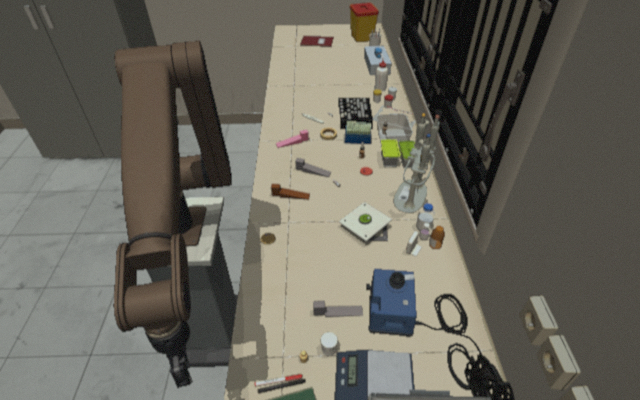

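Scene and side views: the table is white, at side (365,222). Wedge-like objects in the side view are the brown (290,192) and pink (292,139) decoys, a grey one at (313,167) on the left, and a grey one at (337,310) on the right. I'll crop both greys close.

Run:
```python
from h import *
b=cv2.imread('pics/d1.png'); s=cv2.imread('pics/s1.png')
z=lambda im,u,v:cv2.resize(im[v-24:v+24,u-32:u+32],(400,300),interpolation=cv2.INTER_CUBIC)
cv2.imwrite('pics/c1.png',np.vstack([np.hstack([z(b,313,167),z(b,337,310)]),np.hstack([z(b,365,222),z(s,268,234)])]))
c=ctrl.get_calibration('side')
for n,u,v in[('Lblk',299,163),('Ltoe',330,174),('Rblk',319,310),('Rtoe',362,311),('level',365,219)]:print(n,onz(c,u,v,0.03).round(3))
```

```text
Lblk [0.448 0.319 0.03 ]
Ltoe [0.575 0.243 0.03 ]
Rblk [ 0.515 -0.384  0.03 ]
Rtoe [ 0.643 -0.392  0.03 ]
level [ 0.691 -0.015  0.03 ]
```

View pics/c1.png

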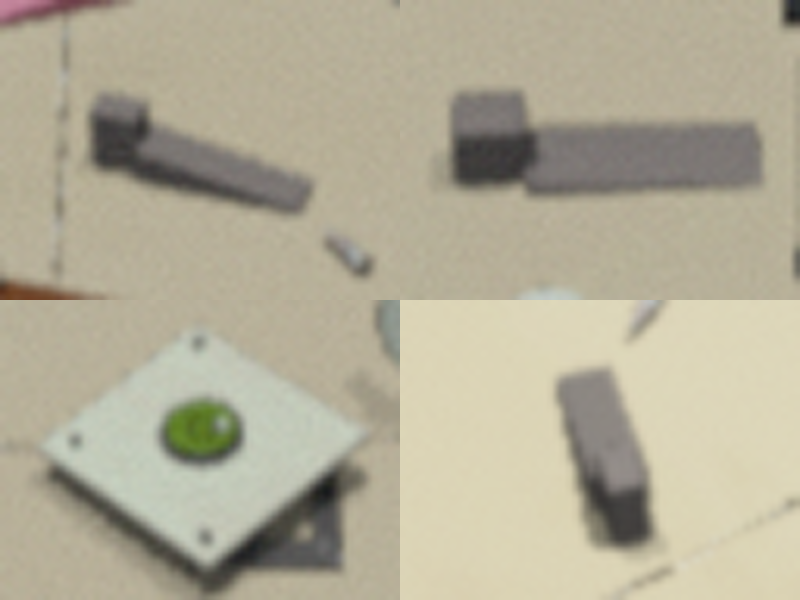

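The left grey wedge at side (313,167) is the tall one: its dark flank tapers and it's deep at the heel. The right one is flat. The tool's x axis is tangential here, so I'll swing round the base in an arc.

Emit:
apply_moves(
  moves=[
    [[0, -0.03, -0.02, 0, 0, 0, -1], [0, -0.04, -0.03, 0, 0, 0, -1], [0, -0.04, -0.02, 0, 0, 0, -1], [0.05, -0.0, 0, 0, 0, -5, -1], [0.05, -0.002, 0, 0, 0, -5.4, -1], [0.05, -0.002, 0, 0, 0, -5.4, -1], [0.05, -0.002, 0, 0, 0, -5.4, -1], [0.05, -0.002, 0, 0, 0, -5.4, -1], [0.05, -0.002, 0, 0, 0, -5.4, -1], [0.05, -0.002, 0, 0, 0, -5.4, -1], [0.05, -0.002, 0, 0, 0, -5.4, -1], [0.05, -0.002, 0, 0, 0, -5.4, -1]],
  ],
)

```text
time: 1.3
eef_pos: [0.5012, -0.2341, 0.296]
tcp_rot: [0.827, 0.562, 0.002, -0.007]
contact_force: [-0.1, -0.9, 0.9]
opening: 0.999
```

Emit:
apply_moves(
  moves=[
    [[0.05, -0.002, 0, 0, 0, -5.4, -1], [0.05, -0.002, 0, 0, 0, -5.4, -1], [0.05, -0.002, 0, 0, 0, -5.4, -1], [0.05, -0.002, 0, 0, 0, -5.4, -1], [0.04, -0.002, 0, 0, 0, -5.4, -1], [0, 0, 0, 0, 0, 0, -1]],
  ],
)

```text
time: 1.9
eef_pos: [0.5347, 0.0081, 0.2959]
tcp_rot: [0.663, 0.749, 0.004, -0.009]
contact_force: [0.2, -0.4, 1.2]
opening: 1.004
```

Run:
```python
from h import *
s=ctrl.get_state();c=ctrl.get_calibration('wrist');snap('wrist','w1')
print(s['eef_pos'],s['qpos'],np.round(c['cam_to_world'],3).tolist(),c['camera_matrix'])
```

```text
[0.5347442  0.00807876 0.29588149] [-0.18227503 -0.06471013  1.84146235  0.01625489  1.37738344 -0.30725277] [[0.993, -0.118, -0.028, 0.526], [0.121, 0.952, 0.283, 0.082], [-0.007, -0.284, 0.959, 0.441], [0.0, 0.0, 0.0, 1.0]] [[283.57918059   0.         323.53233496]
 [  0.         283.57918059 200.50299327]
 [  0.           0.           1.        ]]
```

View pics/w1.png

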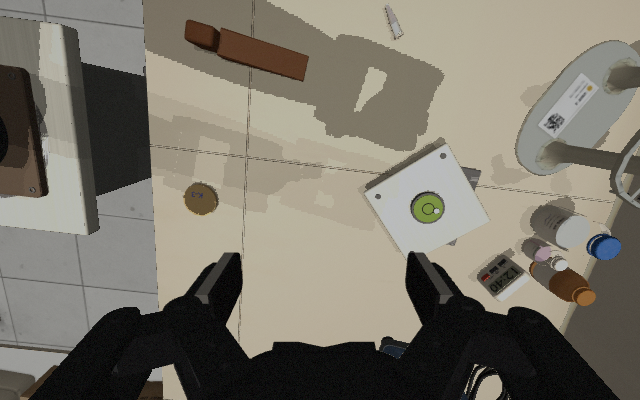

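Wrist view: the table plate's corners are at (365,188) (low tip), (447,143), (490,214) and (410,258). The level is at (428,208) with the bubble at (435,211), and the brown decoy is top left. Next I measure the table's pose.

```bash
cat > tab.py <<'E'
from h import *
def table(im,c,u0,v0,r=85,tilt=-.102):
    hsv=cv2.cvtColor(im,cv2.COLOR_RGB2HSV)
    m=((hsv[...,1]<28)&(hsv[...,2]>165)).astype(np.uint8)
    w=np.zeros_like(m);cv2.circle(w,(u0,v0),r,1,-1);m=cv2.morphologyEx(m*w,cv2.MORPH_OPEN,np.ones((5,5)))
    k=max(cv2.findContours(m,0,2)[0],key=cv2.contourArea);h=cv2.convexHull(k)
    for e in np.linspace(.01,.1,40):
        p=cv2.approxPolyDP(h,e*cv2.arcLength(h,True),True)
        if len(p)==4:break
    return p[:,0].astype(float),cv2.contourArea(k)
E
python3 - <<'E'
from tab import *
im=cv2.imread('pics/w1.png')[:,:,::-1].copy();c=ctrl.get_calibration('wrist')
p,a=table(im,c,428,205);print(p,a)
# order: low tip = leftmost
i=p[:,0].argmin();p=np.roll(p,-i,0)
hs=[.0297,.0395,.0492,.0395]
P=np.array([onz(c,*q,h) for q,h in zip(p,hs)]);print(P.round(4))
print('sides',[np.linalg.norm(P[k]-P[k-1]).round(4) for k in range(4)])
for A,B in((P[0],P[2]),(P[1],P[3])):print('diag',np.linalg.norm(A-B),np.degrees(np.arctan2(*(B-A)[1::-1])))
print('level',onz(c,428,208,.045))
d=(P[2]-P[0])[:2];d/=np.linalg.norm(d);mid=P[:,:2].mean(0);print('mid',mid,'foot',mid-d*.073)
# wedge in side camera
cs=ctrl.get_calibration('side');print('side tip',proj(cs,P[0]),proj(cs,P[2]))
E
```

```text
[[448. 146.]
 [488. 221.]
 [403. 254.]
 [366. 192.]] 7791.0
[[ 0.6    -0.0208  0.0297]
 [ 0.7007  0.0607  0.0395]
 [ 0.7808 -0.038   0.0492]
 [ 0.6715 -0.1102  0.0395]]
sides [np.float64(0.1149), np.float64(0.1299), np.float64(0.1274), np.float64(0.1314)]
diag 0.18265178716155414 -5.423292228110358
diag 0.17337396185234813 -99.70222679987923
level [ 0.69107848 -0.03006104  0.045     ]
mid [ 0.68826774 -0.02707849] foot [ 0.61559452 -0.02017904]
side tip [340.03338257 220.79476978] [391.22371179 219.1591995 ]
```

Emit:
apply_moves(
  moves=[
    [[0.05, -0.002, 0, 0, 0, -5.4, -1], [0.05, -0.002, 0, 0, 0, -5.4, -1], [0.05, -0.002, 0, 0, 0, -5.4, -1], [0.04, -0.002, 0, 0, 0, -8, -1], [0, 0, 0, 0, 0, -8, -1], [0, 0, 0, 0, 0, -8, -1], [0, 0, 0, 0, 0, 0, -1]],
  ],
)

```text
time: 2.65
eef_pos: [0.4804, 0.1826, 0.2961]
tcp_rot: [0.362, 0.932, 0.004, -0.008]
contact_force: [0.5, -0.4, -0.1]
opening: 1.001
```

Run:
```python
from h import *
s=ctrl.get_state();c=ctrl.get_calibration('wrist');snap('wrist','w2')
np.savez('w2.npz',K=c['camera_matrix'],T=c['cam_to_world'])
print(s['eef_pos'],s['qpos'])
```

```text
[0.48036847 0.18256025 0.29605421] [ 0.15840041 -0.11553055  1.88830898  0.01471905  1.37890873 -0.67511978]
```

View pics/w2.png

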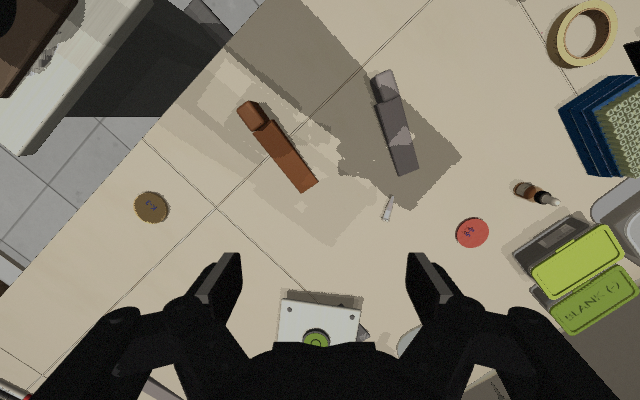

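The tall grey wedge has its block top near (383,77) and its toe near (408,172). The brown decoy is at (270,145).

Run:
```python
from h import *
im=cv2.imread('pics/w2.png');f=np.load('w2.npz');c={'camera_matrix':f['K'],'cam_to_world':f['T']}
hsv=cv2.cvtColor(im,cv2.COLOR_BGR2HSV)
x0,y0=350,55
cr=im[y0:y0+135,x0:x0+90]
for p in((384,78),(395,120),(405,160),(360,150),(440,150)):print(p,hsv[p[1],p[0]])
cv2.imwrite('pics/c2.png',cv2.resize(cr,(400,600),interpolation=cv2.INTER_CUBIC))
m=(hsv[...,1]<45).astype(np.uint8);w=np.zeros_like(m);w[60:185,362:425]=1;m=cv2.morphologyEx(m*w,cv2.MORPH_OPEN,np.ones((3,3)))
k=max(cv2.findContours(m,0,2)[0],key=cv2.contourArea);print(cv2.contourArea(k),cv2.boundingRect(k),cv2.minAreaRect(k))
```

```text
(384, 78) [ 13  25 142]
(395, 120) [10 26 89]
(405, 160) [10 26 88]
(360, 150) [ 21  47 126]
(440, 150) [ 19  50 127]
4084.5 (364, 60, 61, 116) ((394.0, 117.5), (115.0, 60.0), 90.0)
```

View pics/c2.png

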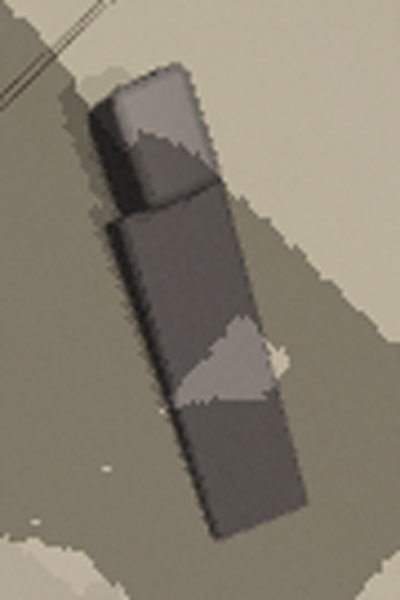

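Run:
```python
from h import *
f=np.load('w2.npz');c={'camera_matrix':f['K'],'cam_to_world':f['T']}
g=lambda a,b,z:onz(c,350+a/4.444-.4,55+b/4.444-.4,z)[:2]
B=np.array([g(115,102,.05),g(180,65,.05),g(218,178,.05),g(140,212,.05)])
T=np.array([g(215,541,.005),g(306,502,.005)]);H=g(117,222,.028)
print(B.round(4),T.round(4),H.round(4))
bc=B.mean(0);tc=T.mean(0);d=tc-bc;print('blk',bc,'toe',tc,'len(.132)',np.linalg.norm(d),'yaw',np.degrees(np.arctan2(d[1],d[0])))
print('blk sizes',[np.linalg.norm(B[k]-B[k-1]).round(4) for k in range(4)],'toe w',np.linalg.norm(T[0]-T[1]),'edgeH-T',np.linalg.norm(H-T[0]),np.degrees(np.arctan2(*(T[0]-H)[::-1])))
# table from hand corners in w1 : need calibration by pose then; tool yaw now
s=ctrl.get_state();from scipy.spatial.transform import Rotation as R
r=R.from_quat(s['tcp_rot']).as_matrix();print('tool x yaw',np.degrees(np.arctan2(r[1,0],r[0,0])),r.round(3).tolist())
for bx in [(np.array(list(bc)+[.026])-s['eef_pos'])]:print('delta tool', (r.T@bx).round(4))
# side check
cs=ctrl.get_calibration('side');print(proj(cs,[*bc,.05]),proj(cs,[*tc,.005]))
```

```text
[[0.4353 0.3133]
 [0.4403 0.3332]
 [0.4714 0.3225]
 [0.4634 0.2998]] [[0.5708 0.2578]
 [0.5814 0.2899]] [0.463  0.2965]
blk [0.45260449 0.31719637] toe [0.57610503 0.27385314] len(.132) 0.1308855263152724 yaw -19.338818472878575
blk sizes [np.float64(0.0311), np.float64(0.0205), np.float64(0.0329), np.float64(0.0241)] toe w 0.033718680457450655 edgeH-T 0.11453639848261142 -19.70681745624036
tool x yaw 137.42954510508258 [[-0.736, 0.677, -0.012], [0.676, 0.736, 0.013], [0.018, 0.001, -1.0]]
delta tool [0.1069 0.0802 0.272 ]
[299.88140743 159.50775715] [329.92511484 173.76456063]
```

The wedge checks out: length 131 mm against 132, toe width 34 mm, yaw −19.5°. I'll move above the block and align.

Emit:
apply_moves(
  moves=[
    [[0.036, 0.027, 0.03, 0, 0, 0, -1], [0.036, 0.027, 0.03, 0, 0, 0, -1], [0.035, 0.026, 0.03, 0, 0, 0, -1], [0, 0, 0.02, 0, -1, -7.7, -1], [0, 0, 0, 0, 0, -7.7, -1], [0, 0, 0, 0, 0, -7.7, -1], [0, 0, 0, 0, 0, 0, -1]],
  ],
)

```text
time: 3.4
eef_pos: [0.4616, 0.3072, 0.1859]
tcp_rot: [0.182, 0.983, -0.001, 0.002]
contact_force: [-0.4, -0.7, 0.2]
opening: 0.998
```

```bash
cat > st.py <<'E'
from h import *
from scipy.spatial.transform import Rotation as R
def st(target=None):
    s=ctrl.get_state();r=R.from_quat(s['tcp_rot']).as_matrix()
    print('t',round(s['time'],2),'p',s['eef_pos'].round(4),'yaw',np.degrees(np.arctan2(r[1,0],r[0,0])).round(2),'ztool',r[:,2].round(3),'F',s['contact_force'].round(1),'op',round(s['opening'],3))
    if target is not None: print('tool delta',(r.T@(np.array(target)-s['eef_pos'])).round(4))
    return s,r
E
python3 - <<'E'
from st import *
st([.4526,.3172,.018])
snap('wrist','w3');c=ctrl.get_calibration('wrist');np.savez('w3.npz',K=c['camera_matrix'],T=c['cam_to_world'])
E
```

```text
t 3.4 p [0.4616 0.3072 0.1859] yaw 159.06 ztool [ 0.004 -0.003 -1.   ] F [-0.4 -0.7  0.2] op 0.998
tool delta [0.0128 0.0063 0.1678]
```

View pics/w3.png

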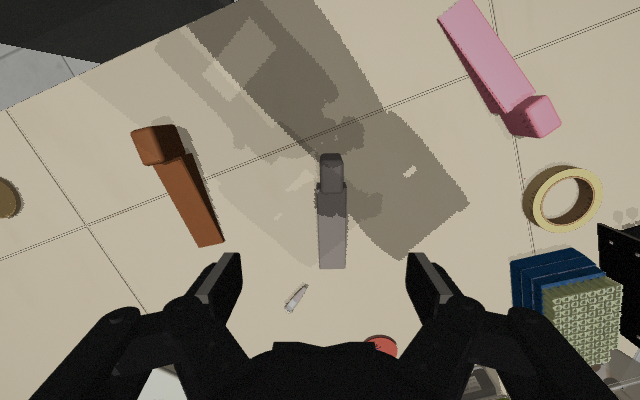

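The wedge is aligned with the tool: block top back edge (320–342,155), toe edge (319–346,268).

Run:
```python
from st import *
f=np.load('w3.npz');c={'camera_matrix':f['K'],'cam_to_world':f['T']}
g=lambda a,b,z:onz(c,a,b,z)
toe=(g(319,269,.005)+g(346,269,.005))/2
bk=(g(320,155,.05)+g(342,155,.05))/2; fr=(g(320,192,.05)+g(343,192,.05))/2
print(toe,bk,fr,(bk+fr)/2);d=(toe-bk)[:2];print(np.linalg.norm(d),'exp .150',np.degrees(np.arctan2(d[1],d[0])))
u=d/np.linalg.norm(d);t=toe[:2]-u*.132;print('blk from toe',t)
st([*((t+(bk+fr)[:2]/2)/2),.018])
```

```text
[0.57830024 0.27410998 0.005     ] [0.43163093 0.32595368 0.05      ] [0.46727259 0.31308932 0.05      ] [0.44945176 0.3195215  0.05      ]
0.15556237852557686 exp .150 -19.46714654637664
blk from toe [0.45384631 0.31810113]
t 3.45 p [0.4618 0.3072 0.1862] yaw 158.94 ztool [ 0.005 -0.003 -1.   ] F [ 0.4 -0.2 -0.1] op 1.001
tool delta [0.0146 0.0073 0.1681]
```

Emit:
apply_moves(
  moves=[
    [[0.014, 0.007, 0.03, 0, 0, -1.5, -1], [0, 0, 0.045, 0, 0, 0, -1], [0, 0, 0.045, 0, 0, 0, -1], [0, 0, 0.03, 0, 0, 0, -1], [0, 0, 0.01, 0, 0, 0, -1], [0, 0, 0, 0, 0, 0, -1]],
  ],
)

```text
time: 4.05
eef_pos: [0.4604, 0.3172, 0.027]
tcp_rot: [0.186, 0.982, 0.003, 0.008]
contact_force: [-0.6, 0.1, 0.7]
opening: 1.001
```

Run:
```python
from st import *
st([.4522,.3182,.018])
```

```text
t 4.05 p [0.4604 0.3172 0.027 ] yaw 158.54 ztool [ 0.017  0.002 -1.   ] F [-0.6  0.1  0.7] op 1.001
tool delta [ 0.0081 -0.0021  0.0088]
```

Emit:
apply_moves(
  moves=[
    [[0.008, -0.002, 0.004, 0, 1, -2, -1], [0.002, 0, 0.005, 0, 0, 0, -1], [0, 0, 0, 0, 0, 0, -1]],
  ],
)

```text
time: 4.35
eef_pos: [0.4544, 0.3198, 0.0223]
tcp_rot: [0.172, 0.985, 0.006, 0.003]
contact_force: [-0.2, 0.6, 0.1]
opening: 1.001
```

Run:
```python
from st import *
st([.4522,.3182,.018])
```

```text
t 4.35 p [0.4544 0.3198 0.0223] yaw 160.21 ztool [ 0.008  0.012 -1.   ] F [-0.2  0.6  0.1] op 1.001
tool delta [ 0.0015 -0.0023  0.0043]
```

Emit:
apply_moves(
  moves=[
    [[0.002, -0.002, 0.004, 0.8, 0, 0, -1], [0, 0, 0.001, 0, 0, 0, 0.2], [0, 0, 0, 0, 0, 0, 1], [0, 0, 0, 0, 0, 0, 1], [0, 0, 0, 0, 0, 0, 1], [0, 0, 0, 0, 0, 0, 1], [0, 0, 0, 0, 0, 0, 1], [0, 0, 0, 0, 0, 0, 1]],
  ],
  force=35,
)

```text
time: 5.15
eef_pos: [0.4549, 0.3199, 0.0209]
tcp_rot: [0.173, 0.985, 0.001, 0.005]
contact_force: [-0.3, -0.5, 1.1]
opening: 0.273
```

Run:
```python
from st import *
st([.4522,.3182,.018])
```

```text
t 5.15 p [0.4549 0.3199 0.0209] yaw 160.06 ztool [ 0.01  0.   -1.  ] F [-0.3 -0.5  1.1] op 0.273
tool delta [ 0.002  -0.0025  0.0029]
```

Gripped: the opening is about 23 mm for the 24 mm block. I'll lift, and refine the table pose from w1 with line fits at the same time.

Emit:
apply_moves(
  moves=[
    [[0, 0, -0.02, 0, 0, 0, 1], [0, 0, -0.04, 0, 0, 0, 1], [0, 0, -0.03, 0, 0, 0, 1], [0, 0, 0, 0, 0, 0, 1]],
  ],
)

```text
time: 5.55
eef_pos: [0.4517, 0.3187, 0.1104]
tcp_rot: [0.173, 0.985, -0.001, 0.002]
contact_force: [0.1, 0.1, -0.5]
opening: 0.273
```

Run:
```python
from st import *
T=np.array([[0.993,-0.118,-0.028,0.526],[0.121,0.952,0.283,0.082],[-0.007,-0.284,0.959,0.441],[0,0,0,1]])
c={'camera_matrix':ctrl.get_calibration('wrist')['camera_matrix'],'cam_to_world':T}
im=cv2.imread('pics/w1.png');g=cv2.GaussianBlur(im,(3,3),0).astype(float)
# whiteness: blue/red ratio distinguishes white plate from cream worktop
q=g[...,0]/(g[...,2]+1); 
H=np.array([(365,188),(447,143),(490,214),(410,258)],float);cen=H.mean(0);L=[]
for i in range(4):
    a,b=H[i],H[(i+1)%4];e=b-a;n=np.array([e[1],-e[0]])/np.hypot(*e)
    if n@((a+b)/2-cen)<0:n=-n
    pts=[]
    for s in np.linspace(.15,.85,30):
        t=np.arange(-9,7,.5);P=(a+e*s)+t[:,None]*n
        col=cv2.remap(g.astype(np.float32),P[:,0].astype(np.float32),P[:,1].astype(np.float32),1)[:,0]
        gr=np.abs(np.diff(col,axis=0)).sum(1);k=gr.argmax();pts.append(a+e*s+n*(t[k]+.25))
    L.append(cv2.fitLine(np.array(pts,np.float32),cv2.DIST_HUBER,0,.01,.01).ravel())
def X(l,m):
    A=np.array([[l[0],-m[0]],[l[1],-m[1]]]);t=np.linalg.solve(A,[m[2]-l[2],m[3]-l[3]]);return np.array([l[2]+t[0]*l[0],l[3]+t[0]*l[1]])
p=np.array([X(L[i-1],L[i]) for i in range(4)]);print(p.round(1))
P=np.array([onz(c,*u,h) for u,h in zip(p,[.0297,.0395,.0492,.0395])]);print(P.round(4))
print('sides',[np.linalg.norm(P[k]-P[k-1]).round(4) for k in range(4)])
d=(P[2]-P[0])[:2];n=(P[1]-P[3])[:2];print('yaw',np.degrees(np.arctan2(d[1],d[0])),np.degrees(np.arctan2(-n[0],n[1])))
mid=P[:,:2].mean(0);print('mid',mid)
for nm in('side','scene'):print(nm,[proj(ctrl.get_calibration(nm),x).round(1) for x in P])
st()
```

```text
[[363.4 192.5]
 [446.  142.6]
 [489.4 220.7]
 [408.2 262.1]]
[[ 0.5958 -0.0195  0.0297]
 [ 0.6963  0.0677  0.0395]
 [ 0.7824 -0.0344  0.0492]
 [ 0.6822 -0.1205  0.0395]]
sides [np.float64(0.1332), np.float64(0.1334), np.float64(0.1339), np.float64(0.1325)]
yaw -4.546527296205909 -4.273069749507991
mid [ 0.6891784  -0.02667754]
side [array([338.9, 220.6]), array([364.3, 201.2]), array([391.5, 218.4]), array([365.8, 239.3])]
scene [array([323.8, 185.1]), array([292.3, 179.1]), array([300.8, 159.4]), array([330.5, 164.9])]
t 5.55 p [0.4517 0.3187 0.1104] yaw 160.03 ztool [ 0.003 -0.003 -1.   ] F [ 0.1  0.1 -0.5] op 0.273
```

The table fit is good: sides 133 mm, yaw −4.4° from both diagonals, foot about (0.616,−0.021). I'll carry the wedge to the staging pose.

Emit:
apply_moves(
  moves=[
    [[0, 0, 0, 0, 0, -7.8, 1], [0, 0, 0, 0, 0, -7.8, 1], [-0.003, -0.03, 0, 0, 0, 0, 1], [-0.004, -0.045, 0, 0, 0, 0, 1], [-0.004, -0.047, 0, 0, 0, 0, 1], [-0.004, -0.047, 0, 0, 0, 0, 1], [-0.004, -0.047, 0, 0, 0, 0, 1], [-0.004, -0.045, 0, 0, 0, 0, 1], [-0.003, -0.035, 0, 0, 0, 0, 1], [-0.002, -0.02, 0, 0, 0, 0, 1], [0, 0, 0, 0, 0, 0, 1]],
  ],
)

```text
time: 6.65
eef_pos: [0.4512, -0.0094, 0.0964]
tcp_rot: [0.03, 1.0, -0.002, -0.007]
contact_force: [-0.5, -0.1, -0.9]
opening: 0.274
```

Run:
```python
from st import *
st([.454,-.0085,.021])
```

```text
t 6.65 p [ 0.4512 -0.0094  0.0964] yaw 176.5 ztool [-0.014 -0.003 -1.   ] F [-0.5 -0.1 -0.9] op 0.274
tool delta [-0.0038  0.0014  0.0754]
```

Emit:
apply_moves(
  moves=[
    [[-0.003, 0.001, 0.03, 0, -1.3, 0.9, 1], [0, 0, 0.025, 0, 0, 0, 1], [0, 0, 0.01, 0, 0, 0, 1], [0, 0, 0, 0, 0, 0, 1]],
  ],
)

```text
time: 7.05
eef_pos: [0.4522, -0.007, 0.0267]
tcp_rot: [0.039, 0.999, -0.001, 0.003]
contact_force: [0.9, -0.6, -0.6]
opening: 0.275
```

Run:
```python
from st import *
st([.454,-.0085,.021]); im=snap('side','d2'); im=im[:,:,::-1]
wr=snap('wrist','w4')[:,:,::-1]
cv2.imwrite('pics/c3.png',np.vstack([cv2.resize(im[190:255,270:420],(700,303),interpolation=cv2.INTER_CUBIC),cv2.resize(wr[130:400,80:560],(700,297))]))
```

```text
t 7.05 p [ 0.4522 -0.007   0.0267] yaw 175.48 ztool [ 0.006 -0.003 -1.   ] F [ 0.9 -0.6 -0.6] op 0.275
tool delta [-0.0019 -0.0013  0.0057]
```

View pics/c3.png

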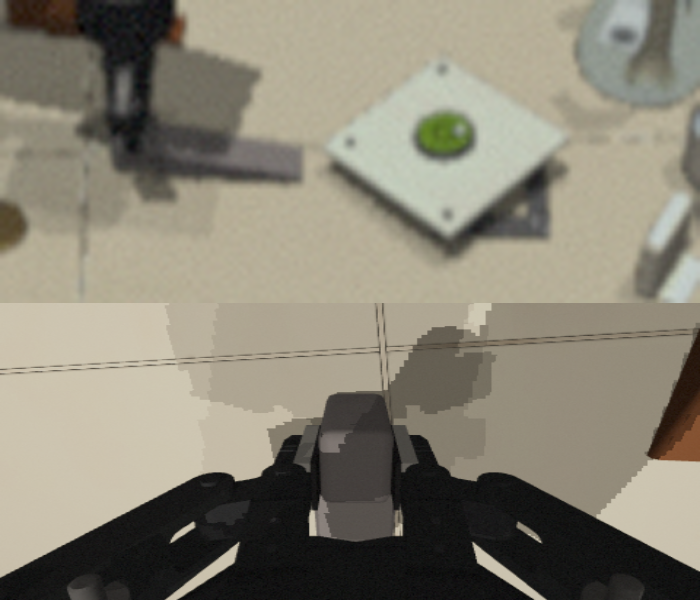

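The wedge is lined up with the table's diagonal. I'll lower it to the worktop.

Emit:
apply_moves(
  moves=[
    [[-0.002, -0.001, 0.004, 0, 0, 0, 1], [0, 0, 0.0015, 0, 0, 0, 1], [0, 0, 0, 0, 0, 0, 1]],
  ],
)

```text
time: 7.45
eef_pos: [0.4583, -0.0085, 0.0253]
tcp_rot: [0.039, 0.999, -0.002, 0.007]
contact_force: [0.4, 0.6, -0.1]
opening: 0.274
```

Run:
```python
from st import *
st([.5596,-.0167,.021])
```

```text
t 7.45 p [ 0.4583 -0.0085  0.0253] yaw 175.57 ztool [ 0.015 -0.005 -1.   ] F [ 0.4  0.6 -0.1] op 0.274
tool delta [-0.1016 -0.0003  0.0058]
```

Emit:
apply_moves(
  moves=[
    [[0, 0, 0.004, 0, 0.3, 0, 1], [0, 0, 0.002, 0, 0, 0, 1], [0, 0, 0.001, 0, 0, 0, 1], [0, 0, 0, 0, 0, 0, 1]],
  ],
)

```text
time: 7.85
eef_pos: [0.4596, -0.0089, 0.0213]
tcp_rot: [0.039, 0.999, -0.002, 0.004]
contact_force: [0.1, 0.0, -0.0]
opening: 0.269
```

Run:
```python
from st import *
st([.5596,-.0167,.021])
```

```text
t 7.85 p [ 0.4596 -0.0089  0.0213] yaw 175.57 ztool [ 0.009 -0.004 -1.   ] F [ 0.1  0.  -0. ] op 0.269
tool delta [-1.003e-01 -1.000e-04  1.100e-03]
```

Emit:
apply_moves(
  moves=[
    [[-0.015, 0, 0.0005, 0, 0, 0, 1], [-0.015, 0, 0, 0, 0, 0, 1], [-0.012, 0, 0, 0, 0, 0, 1], [-0.01, 0, 0, 0, 0, 0, 1], [0, 0, 0, 0, 0, 0, 1]],
  ],
)

```text
time: 8.35
eef_pos: [0.5124, -0.0131, 0.0211]
tcp_rot: [0.039, 0.999, -0.002, 0.003]
contact_force: [0.1, 0.2, -1.3]
opening: 0.275
```

Run:
```python
from st import *
st([.5596,-.0167,.021])
```

```text
t 8.35 p [ 0.5124 -0.0131  0.0211] yaw 175.57 ztool [ 0.005 -0.004 -1.   ] F [ 0.1  0.2 -1.3] op 0.275
tool delta [-0.0474  0.      0.0004]
```

Emit:
apply_moves(
  moves=[
    [[-0.012, 0, 0, 0, -0.2, 0, 1], [-0.012, 0, 0, 0, 0, 0, 1], [-0.01, 0, 0, 0, 0, 0, 1], [0, 0, 0, 0, 0, 0, 1]],
  ],
)

```text
time: 8.75
eef_pos: [0.5317, -0.0133, 0.0208]
tcp_rot: [0.037, 0.999, 0.0, -0.019]
contact_force: [2.8, -0.4, -0.5]
opening: 0.274
```

```bash
cat > bub.py <<'E'
from st import *
def bub(name,n=3):
    s=st([.5596,-.0167,.021])
    out=[]
    for nm,(x0,y0,w,h) in {'side':(335,195,60,50),'scene':(280,150,64,50)}.items():
        im=np.mean([ctrl.read_camera(nm).astype(float) for _ in range(n)],0).astype(np.uint8)[:,:,::-1].copy()
        cv2.imwrite(f'pics/{name}_{nm}.png',im)
        out.append(cv2.resize(im[y0:y0+h,x0:x0+w],(400,400*h//w),interpolation=cv2.INTER_CUBIC))
    H=min(o.shape[0] for o in out);cv2.imwrite(f'pics/{name}.png',np.hstack([o[:H] for o in out]))
E
python3 -c "from bub import *;bub('b1')"
```

```text
t 8.75 p [ 0.5317 -0.0133  0.0208] yaw 175.74 ztool [-0.038  0.001 -0.999] F [ 2.8 -0.4 -0.5] op 0.274
tool delta [-0.0281 -0.0013 -0.0013]
```

View pics/b1.png

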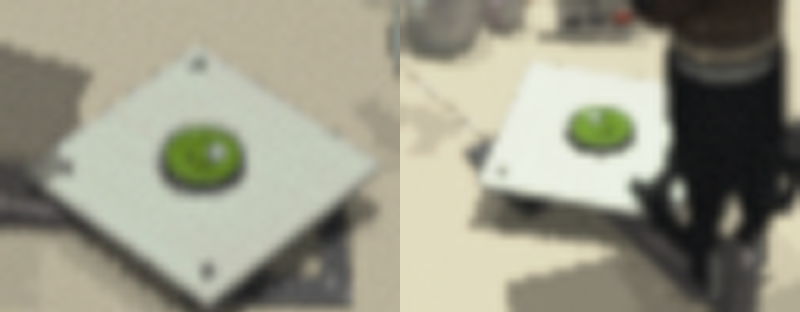

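The bubble (crop 215,152; ring centre 203,155) has moved about halfway in, but the tool pitched by about 2.5°. I'll hold one row to see whether it settles.

Emit:
apply_moves(
  moves=[
    [[0, 0, 0, 0, -0.5, 0, 1], [0, 0, 0, 0, 0, 0, 1]],
  ],
)

```text
time: 9.25
eef_pos: [0.5314, -0.0133, 0.0204]
tcp_rot: [0.037, 0.999, -0.0, -0.014]
contact_force: [0.9, -0.2, 0.4]
opening: 0.276
```

```bash
python3 -c "
from st import *
s,r=st();print(s['qpos'],s['wrist_torque'],s['joint_efforts'])"
```

```text
t 9.25 p [ 0.5314 -0.0133  0.0204] yaw 175.74 ztool [-0.028  0.001 -1.   ] F [ 0.9 -0.2  0.4] op 0.276
[-0.21348321  0.2672627   2.03554813 -0.00668245  0.86635839 -1.70548917] [-0.00181307  0.13158975  0.01767164] [ 1.76667364e-02 -3.26397729e+01 -2.16877198e+01  6.12913900e-04
 -4.50165477e-02  9.85769089e-03]
```

Emit:
apply_moves(
  moves=[
    [[0, 0, 0, 0, -1.2, 0, 1], [0, 0, 0, 0, -0.8, 0, 1], [0, 0, 0, 0, 0, 0, 1]],
  ],
)

```text
time: 9.55
eef_pos: [0.5308, -0.0133, 0.0209]
tcp_rot: [0.037, 0.999, -0.001, 0.003]
contact_force: [1.0, -0.3, 0.2]
opening: 0.275
```

```bash
python3 -c "
from st import *
s,r=st([.5596,-.0167,.021]);print(s['wrist_torque'])"
```

```text
t 9.55 p [ 0.5308 -0.0133  0.0209] yaw 175.75 ztool [ 0.007 -0.002 -1.   ] F [ 1.  -0.3  0.2] op 0.275
tool delta [-0.0289 -0.0013  0.0001]
[0.04506451 0.13128077 0.04675891]
```

Emit:
apply_moves(
  moves=[
    [[-0.006, -0.001, 0, 0, 0, 0, 1], [-0.006, 0, 0, 0, 0, 0, 1], [0, 0, 0, 0, 0, 0, 1]],
  ],
)

```text
time: 9.85
eef_pos: [0.5346, -0.0136, 0.0204]
tcp_rot: [0.036, 0.999, 0.001, -0.009]
contact_force: [3.4, 0.3, -0.1]
opening: 0.278
```

```bash
python3 -c "
from st import *
s,r=st([.5596,-.0167,.021]);print(s['wrist_torque'])"
```

```text
t 9.85 p [ 0.5346 -0.0136  0.0204] yaw 175.86 ztool [-0.018  0.002 -1.   ] F [ 3.4  0.3 -0.1] op 0.278
tool delta [-0.0252 -0.0013 -0.001 ]
[-0.09320581 -0.72375996  0.04189072]
```

Emit:
apply_moves(
  moves=[
    [[-0.01, -0.001, 0, 0, -1.5, 0, 1], [-0.01, -0.001, 0, 0, -1, 0, 1], [-0.01, 0, 0, 0, -1, 0, 1], [0, 0, 0, 0, -0.5, 0, 1]],
  ],
)

```text
time: 10.25
eef_pos: [0.5462, -0.0147, 0.0204]
tcp_rot: [0.033, 0.999, 0.002, -0.003]
contact_force: [1.5, -0.3, -2.7]
opening: 0.278
```

```bash
python3 -c "
from st import *
s,r=st([.5596,-.0167,.021]);print(s['wrist_torque'])"
```

```text
t 10.25 p [ 0.5462 -0.0147  0.0204] yaw 176.18 ztool [-0.006  0.004 -1.   ] F [ 1.5 -0.3 -2.7] op 0.278
tool delta [-0.0135 -0.0011 -0.0007]
[-0.01997771 -0.06361366 -0.01127862]
```

Emit:
apply_moves(
  moves=[
    [[-0.01, -0.001, 0, 0, -1, 0.5, 1], [-0.01, 0, 0, 0, -1, 0, 1], [-0.005, 0, 0, 0, -1, 0, 1], [0, 0, 0, 0, -0.5, 0, 1]],
  ],
)

```text
time: 10.65
eef_pos: [0.5559, -0.0153, 0.0204]
tcp_rot: [0.036, 0.999, 0.003, 0.003]
contact_force: [0.9, 0.3, 2.0]
opening: 0.276
```

```bash
python3 -c "from bub import *;bub('b2')"
```

```text
t 10.65 p [ 0.5559 -0.0153  0.0204] yaw 175.91 ztool [ 0.007  0.006 -1.   ] F [0.9 0.3 2. ] op 0.276
tool delta [-0.0038 -0.0012 -0.0006]
```

View pics/b2.png

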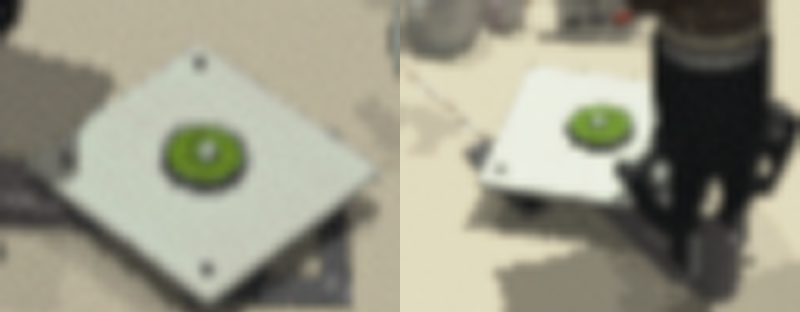

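The bubble sits about 1 mm from the ring centre and inside it. I'll release with a partial opening and look before withdrawing.

Emit:
apply_moves(
  moves=[
    [[0, 0, 0, 0, 0, 0, 0.3], [0, 0, 0, 0, 0, 0, 0], [0, 0, 0, 0, 0, 0, -0.2], [0, 0, 0, 0, 0, 0, -0.2], [0, 0, 0, 0, 0, 0, -0.2]],
  ],
)

```text
time: 11.45
eef_pos: [0.5579, -0.0155, 0.0188]
tcp_rot: [0.036, 0.999, 0.003, 0.006]
contact_force: [0.9, 0.8, 0.1]
opening: 0.596
```

Emit:
apply_moves(
  moves=[
    [[0, 0, -0.01, 0, 0, 0, -0.2], [0, 0, -0.02, 0, 0, 0, -0.2], [0, 0, -0.04, 0, 0, 0, -0.2], [0, 0, -0.04, 0, 0, 0, -0.2], [0.02, 0, -0.05, 0, 0, 0, -0.2], [0.02, 0.04, -0.05, 0, 0, 0, -0.2], [0, 0.05, -0.03, 0, 0, 0, -0.2], [0, 0.05, 0, 0, 0, 0, -0.2], [0, 0.05, 0, 0, 0, 0, -0.2], [0, 0.05, 0, 0, 0, 0, -0.2], [0, 0, 0, 0, 0, 0, -0.2], [0, 0, 0, 0, 0, 0, -0.2]],
  ],
)

```text
time: 12.65
eef_pos: [0.5392, 0.2125, 0.2577]
tcp_rot: [0.038, 0.999, 0.005, 0.014]
contact_force: [-0.6, -0.6, 0.7]
opening: 0.6
```

Run:
```python
from st import *
st()
n=3;o=[]
for nm,(x0,y0,w,h) in {'side':(310,190,90,60),'scene':(270,150,90,60)}.items():
    im=np.mean([ctrl.read_camera(nm).astype(float) for _ in range(n)],0).astype(np.uint8)[:,:,::-1]
    cv2.imwrite(f'pics/f_{nm}.png',im);o.append(cv2.resize(im[y0:y0+h,x0:x0+w],(450,300),interpolation=cv2.INTER_CUBIC))
w=snap('wrist','w5')[:,:,::-1];cv2.imwrite('pics/f1.png',np.hstack([np.vstack(o),cv2.resize(w,(350,600)) if 0 else cv2.copyMakeBorder(cv2.resize(w,(350,219)),0,381,0,0,0)]))
```

```text
t 12.65 p [0.5392 0.2125 0.2577] yaw 175.65 ztool [ 0.028  0.01  -1.   ] F [-0.6 -0.6  0.7] op 0.6
```

View pics/f1.png

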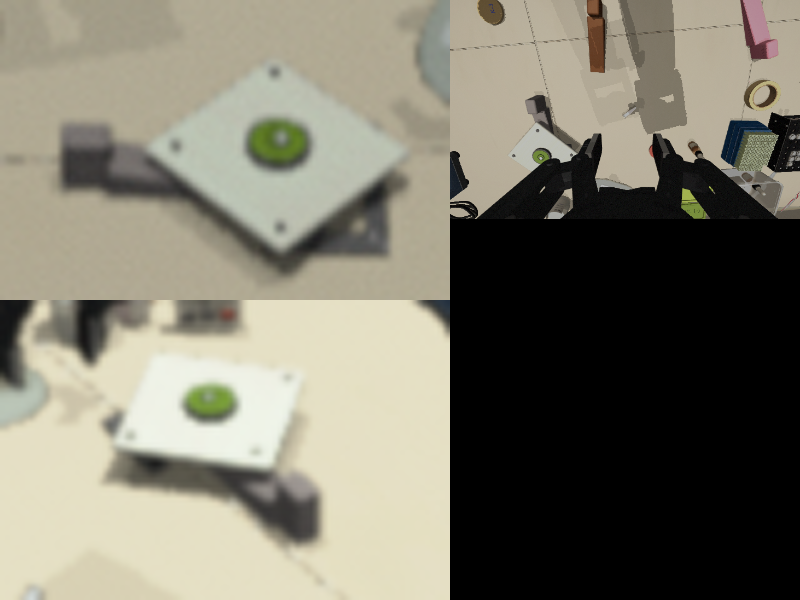

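Final views: the wedge sits under the near corner, flat and unattended, with the bubble near the ring centre. One close crop of the level from the wrist view to measure it.

Run:
```python
from h import *
im=cv2.imread('pics/w5.png');cr=im[215:340,100:240];cv2.imwrite('pics/f2.png',cv2.resize(cr,None,fx=5,fy=4.75,interpolation=cv2.INTER_CUBIC))
hsv=cv2.cvtColor(im,cv2.COLOR_BGR2HSV);m=np.zeros(im.shape[:2],np.uint8);m[250:325,130:205]=1
g=((hsv[...,1]>90)&(hsv[...,0]>25)&(hsv[...,0]<60)).astype(np.uint8)*m
k=max(cv2.findContours(g,0,2)[0],key=cv2.contourArea);print('level',cv2.fitEllipse(cv2.convexHull(k)))
f=np.zeros_like(m);cv2.fillPoly(f,[cv2.convexHull(k)],1);f=cv2.erode(f,np.ones((5,5)))
b=(hsv[...,1]<110)&(hsv[...,2]>130)&(f>0);v,u=np.nonzero(b);print('pale',len(u),u.mean(),v.mean())
```

```text
level ((165.79470825195312, 286.41815185546875), (23.84422492980957, 29.225128173828125), 110.56220245361328)
pale 24 165.66666666666666 288.9166666666667
```

View pics/f2.png

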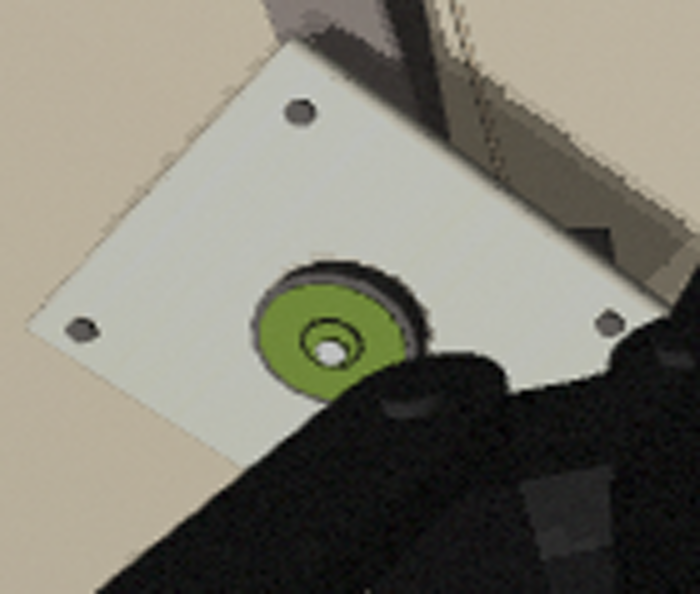

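The wrist crop shows the bubble (330,352) about 3 mm from the ring centre (331,341), but parallax shifts it along that same direction. In the side view the tilt axis runs horizontally, free of parallax, so I'll measure it there and scale by the start picture (12 mm).

Run:
```python
from h import *
for n in('d1','b2_side','f_side'):
    im=cv2.resize(cv2.imread(f'pics/{n}.png')[205:235,350:382],None,fx=8,fy=8,interpolation=cv2.INTER_CUBIC)
    h=cv2.cvtColor(im,cv2.COLOR_BGR2HSV)
    g=((h[...,1]>90)&(h[...,0]>25)&(h[...,0]<60)).astype(np.uint8)
    k=cv2.convexHull(max(cv2.findContours(g,0,2)[0],key=cv2.contourArea));e=cv2.fitEllipse(k)
    f=np.zeros_like(g);cv2.fillPoly(f,[k],1);f=cv2.erode(f,np.ones((9,9)))
    w=np.clip(im[...,0].astype(float)-np.percentile(im[...,0][f>0],70),0,None)*f; v,u=np.mgrid[:w.shape[0],:w.shape[1]]
    x,y,W,H=cv2.boundingRect(k)
    print(n,'level',np.round(e[0],1),x+W/2,y+H/2,'size',W,H,'bub',(u*w).sum()/w.sum(),(v*w).sum()/w.sum())
c=ctrl.get_calibration('side');a=proj(c,[.69,-.027,.05]);b=proj(c,[.70,-.028,.05]);print('px8/mm',(b-a)*8/10)
```

```text
d1 level [121.6 110. ] 122.0 109.0 size 90 66 bub 145.95477981018686 102.89277856228038
b2_side level [124.7 106.6] 125.5 107.5 size 89 67 bub 128.34297711942864 99.59482872635894
f_side level [124.4 106.8] 125.5 107.5 size 89 67 bub 129.95117002569998 99.92408359258758
px8/mm [2.26022031 0.10201316]
```

The parallax-free measure gives about 2.3 mm off centre (roughly −0.02 rad). That's inside the ring but with little margin, and time is plentiful, so I'll regrasp and push 8–10 mm further.

Emit:
apply_moves(
  moves=[
    [[-0.007, -0.045, 0, 0.5, 1.5, 0, -0.2], [-0.007, -0.045, 0, 0, 0, 0, -0.2], [-0.007, -0.045, 0, 0, 0, 0, -0.2], [-0.007, -0.045, 0, 0, 0, 0, -0.2], [-0.006, -0.045, 0, 0, 0, 0, -0.2], [0, 0, 0.03, 0, 0, 0, -0.2], [0, 0, 0.03, 0, 0, 0, -0.2], [0, 0, 0, 0, 0, 0, -0.2]],
  ],
)

```text
time: 13.8
eef_pos: [0.5558, -0.0321, 0.1956]
tcp_rot: [0.045, 0.999, 0.001, 0.002]
contact_force: [-2.2, 0.0, -1.2]
opening: 0.6
```

```bash
python3 -c "
from st import *
st([.556,-.0155,.021])"
```

```text
t 13.8 p [ 0.5558 -0.0321  0.1956] yaw 174.87 ztool [ 0.003  0.002 -1.   ] F [-2.2  0.  -1.2] op 0.6
tool delta [0.0019 0.0163 0.1746]
```

Emit:
apply_moves(
  moves=[
    [[0.003, 0.016, 0, 0, 0, -0.9, -0.2], [0, 0, 0.04, 0, 0, 0, -0.2], [0, 0, 0.04, 0, 0, 0, -0.2], [0, 0, 0.02, 0, 0, 0, -0.2], [0, 0, 0, 0, 0, 0, -0.2]],
  ],
)

```text
time: 14.3
eef_pos: [0.5599, -0.012, 0.1024]
tcp_rot: [0.035, 0.999, 0.001, 0.009]
contact_force: [-0.1, 0.9, 0.2]
opening: 0.6
```

```bash
python3 -c "
from st import *
st([.556,-.0155,.021])"
```

```text
t 14.3 p [ 0.5599 -0.012   0.1024] yaw 175.99 ztool [ 0.017  0.001 -1.   ] F [-0.1  0.9  0.2] op 0.6
tool delta [ 0.0051 -0.004   0.0813]
```

Emit:
apply_moves(
  moves=[
    [[0.005, -0.004, 0.015, 0, 0.8, 0, -0.2], [0.001, 0, 0.02, 0, 0.3, 0, -0.2], [0.001, 0, 0.015, 0, 0.3, 0, -0.2], [0, 0, 0, 0, 0, 0, -0.2]],
  ],
)

```text
time: 14.7
eef_pos: [0.5571, -0.0142, 0.0569]
tcp_rot: [0.033, 0.999, 0.0, 0.001]
contact_force: [0.3, 1.0, -0.5]
opening: 0.596
```

```bash
python3 -c "
from st import *
st([.556,-.0155,.021])"
```

```text
t 14.7 p [ 0.5571 -0.0142  0.0569] yaw 176.22 ztool [ 0.002  0.001 -1.   ] F [ 0.3  1.  -0.5] op 0.596
tool delta [ 0.001  -0.0014  0.0359]
```

Emit:
apply_moves(
  moves=[
    [[0.001, -0.001, 0.015, 0, 0, 0, -0.2], [0.001, 0, 0.015, 0, 0.3, 0, -0.2], [0, 0, 0.006, 0, 0.3, 0, -0.2], [0, 0, 0, 0, 0, 0, -0.2]],
  ],
)

```text
time: 15.1
eef_pos: [0.5567, -0.0155, 0.0202]
tcp_rot: [0.033, 0.999, 0.0, -0.003]
contact_force: [0.8, 0.3, -0.3]
opening: 0.596
```

```bash
python3 -c "
from st import *
st([.556,-.0155,.021])"
```

```text
t 15.1 p [ 0.5567 -0.0155  0.0202] yaw 176.22 ztool [-0.006  0.    -1.   ] F [ 0.8  0.3 -0.3] op 0.596
tool delta [ 0.0007 -0.0001 -0.0008]
```

Excellent alignment. Close, then push about 9 mm.

Emit:
apply_moves(
  moves=[
    [[0, 0, 0, 0, 0, 0, 1], [0, 0, 0, 0, 0, 0, 1], [0, 0, 0, 0, 0, 0, 1], [0, 0, 0, 0, 0, 0, 1], [0, 0, 0, 0, 0, 0, 1], [-0.008, 0, 0, 0, -1, 0, 1], [-0.008, 0, 0, 0, -1, 0, 1], [-0.004, 0, 0, 0, -1, 0, 1], [0, 0, 0, 0, -0.3, 0, 1]],
  ],
)

```text
time: 16.0
eef_pos: [0.5643, -0.0155, 0.0204]
tcp_rot: [0.031, 0.999, 0.0, 0.007]
contact_force: [1.6, -0.1, -2.0]
opening: 0.275
```

```bash
cat > bm.py <<'E'
from st import *
st([.5596,-.0167,.021])
im0=np.mean([ctrl.read_camera('side').astype(float) for _ in range(4)],0).astype(np.uint8)[:,:,::-1]
im=cv2.resize(im0[205:235,350:382],None,fx=8,fy=8,interpolation=cv2.INTER_CUBIC)
h=cv2.cvtColor(im,cv2.COLOR_BGR2HSV)
g=((h[...,1]>90)&(h[...,0]>25)&(h[...,0]<60)).astype(np.uint8)
k=cv2.convexHull(max(cv2.findContours(g,0,2)[0],key=cv2.contourArea));e=cv2.fitEllipse(k)
f=np.zeros_like(g);cv2.fillPoly(f,[k],1);f=cv2.erode(f,np.ones((9,9)))
w=np.clip(im[...,0].astype(float)-np.percentile(im[...,0][f>0],70),0,None)*f; v,u=np.mgrid[:w.shape[0],:w.shape[1]]
x,y,W,H=cv2.boundingRect(k)
bx=(u*w).sum()/w.sum();print('level',np.round(e[0],1),x+W/2,'bub',bx,(v*w).sum()/w.sum(),'off mm ~',(bx-e[0][0])/24.3*12)
E
python3 bm.py
```

```text
t 16.0 p [ 0.5643 -0.0155  0.0204] yaw 176.4 ztool [ 0.014  0.    -1.   ] F [ 1.6 -0.1 -2. ] op 0.275
tool delta [ 0.0046 -0.0015 -0.0006]
level [125.3 105.9] 125.5 bub 125.45429995845451 99.17327932419333 off mm ~ 0.08804887994667301
```

Emit:
apply_moves(
  moves=[
    [[-0.004, 0, 0, 0, 0.8, 0, 1], [-0.003, 0, 0, 0, 0, 0, 1], [0, 0, 0, 0, 0, 0, 0.3], [0, 0, 0, 0, 0, 0, 0], [0, 0, 0, 0, 0, 0, -0.2], [0, 0, 0, 0, 0, 0, -0.2]],
  ],
)

```text
time: 16.8
eef_pos: [0.571, -0.0158, 0.0211]
tcp_rot: [0.031, 1.0, 0.001, -0.003]
contact_force: [-1.4, -1.0, 0.4]
opening: 0.599
```

```bash
python3 bm.py
```

```text
t 16.8 p [ 0.571  -0.0158  0.0211] yaw 176.43 ztool [-0.005  0.001 -1.   ] F [-1.4 -1.   0.4] op 0.599
tool delta [ 0.0113 -0.0016  0.0002]
level [125.2 105.8] 125.5 bub 125.41548884074417 99.16472368375804 off mm ~ 0.1055190600511356
```

Released and still centred. Withdraw upward.

Emit:
apply_moves(
  moves=[
    [[0, 0, -0.01, 0, 0, 0, -0.2], [0, 0, -0.02, 0, 0, 0, -0.2], [0, 0, -0.04, 0, 0, 0, -0.2], [0, 0, -0.05, 0, 0, 0, -0.2], [0.02, 0, -0.05, 0, 0, 0, -0.2], [0.02, 0.04, -0.05, 0, 0, 0, -0.2], [0, 0.05, 0, 0, 0, 0, -0.2], [0, 0.05, 0, 0, 0, 0, -0.2], [0, 0, 0, 0, 0, 0, -0.2], [0, 0, 0, 0, 0, 0, -0.2]],
  ],
)

```text
time: 18.0
eef_pos: [0.547, 0.1188, 0.2411]
tcp_rot: [0.033, 0.999, 0.002, 0.002]
contact_force: [-0.4, 0.1, 0.7]
opening: 0.602
```

```bash
python3 bm.py
python3 - <<'E'
from st import *
s=ctrl.read_camera('side')[:,:,::-1];p=cv2.imread('pics/f_side.png')
# where the block is: dark vs worktop left of table; shift relative to previous image
for n,im in(('prev',p),('now',s)):
    r=im[205:240,310:350].astype(int).sum(2);m=r<330;v,u=np.nonzero(m);print(n,len(u),u.min()+310,v.min()+205,v.max()+205)
E
```

```text
t 18.0 p [0.547  0.1188 0.2411] yaw 176.27 ztool [ 0.005  0.004 -1.   ] F [-0.4  0.1  0.7] op 0.602
tool delta [-0.0203 -0.1353  0.2197]
level [125.5 105.9] 126.0 bub 125.4156371399573 99.26602036887971 off mm ~ -0.01737093999986849
prev 212 322 218 232
now 188 325 218 232
```

```bash
python3 -c "from plant import ctrl;print(ctrl.sign_off())"
```

```text
the job is handed in; nothing more can be done
None
```

The tall grey wedge (the left one of the two greys) is under the foot of the low corner, thin end in. The bubble is centred in the ring, and I've handed the job in. It took about 18 s of the 40 s, and the gripper is well clear, about 0.24 m up.

- **Correction:** after the first release, the side view put the bubble about 2.3 mm off centre. A wrist close-up showed about 3 mm, though parallax adds to that. It was inside the ring but with little margin, so I regripped the wedge and pushed it about 10 mm further.
- **Last checks:** after withdrawing, the side camera put the bubble within about 0.1 mm of centre along the tilt. The wedge block had stayed where I left it.
- **Forces:** the readings I took stayed within a few newtons. The tool pitched by up to about 2.5° while pushing, and I corrected that before releasing.
- **Not checked:** I had used up my picture views by then, so I judged the final position from image measurements. That the wedge lies flat is inferred from the grip height and pitch at release, and from an earlier picture.

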